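# Point out a flawed casting and put the batch on hold

### The arm

A 7-joint arm with a two-finger parallel gripper is mounted at the origin on the work surface. World frame = base frame: x ahead of the robot, y to its left, z up, the work surface at z = 0. Lengths are in m, angles in rad, forces in N, time in s.
With the tool pointing down it reaches from about 0.4 to 0.85 m from the base axis. Payload 10.4 kg.
Tool frame: the origin (TCP) lies between the finger pads; the fingertips stand 11 mm ahead of it and the grasp point (between the pads) lies 8 mm behind it; z points along the fingers, y is the direction in which the jaws open and shut (so a half turn about z gives the same grasp; the last joint's range is limited). The gripper opens to 87 mm and grips with 3 to 60 N. Pads are 19 mm wide; open, the fingers measure 117 mm over their backs; the gripper's body (75 mm by 190 mm) begins 51 mm behind the grasp point.
Start: joints at [-1.358, 0.332, -0.065, 1.46, 0.022, 1.35, -0.088], TCP at [0.146, 0.608, 0.234] pointing down, gripper open.
Joint ranges: [-2.6, 2.6], [-0.5, 2.12], [-1.47, 1.34], [0.16, 2.42], [-1.27, 4.41], [0.06, 2.06], [-2.6, 2.6]. Speed limits (rad/s): [2.22, 2.22, 2.79, 2.79, 3.14, 3.14, 3.14].

### API

Orientations are given as a unit quaternion [x, y, z, w].
In Python, from bench import r, eyes gives the robot as it stands.
- The arm moves only by the shell command python3 -m inch 'ROWS' [FORCE]. ROWS is a JSON object of lists of equal length, an entry for each row: "translation": the shift along the world's x, y, z scaled (see below), a list of three; "rot": the turn, a rotation vector about the world's x, y, z scaled (see below), a list of three; "jaw": the finger opening in mm, from 0 to 87. In form: {"translation": [[tx, ty, tz], ...], "rot": [[ax, ay, az], ...], "jaw": [jaw, ...]}. A call has 1 to 20 rows; each row is the pose to reach, as a shift and turn from the pose measured when the call began; what a row does not reach only later rows make up. The controller multiplies each number of a shift by 100 mm and each number of a turn by 60 degrees. A row lasts 1/10 s, in which the tool goes at most 50 mm and 8.59 degrees, less where a joint would pass 70% of its speed; a pose out of reach is approached as far as the arm can. A call with a number of a shift or a turn outside -1 to 1 is refused whole. A call with a gripper value outside its range is refused whole. The fingers move at their own pace and stop on an object; FORCE is the grip in N (left out, the last holds). Time passes only in rows, so rows that repeat a pose let the fingers close. It gives the time, the measured TCP pose, the force and the opening at its end, in the units of the state.
- r.read_state(): the state, without advancing time (a new reading comes with each control period).
- eyes.camera(name): name is "scene" or "side" or "wrist"; returns the picture (420x560x3 uint8, blue, green, red); there is no depth.
- eyes.calibration(name): a dict with "fx", "fy", "cx", "cy" (pixels), "R" (3x3) and "t" (3): a world point X has camera coordinates R X + t; the wrist camera has in their place "hand_eye" (4x4, takes a point from camera to tool coordinates, whose origin is the TCP and whose axes are the flange's). Camera axes: x right, y down, z forward; pixel columns grow to the right and rows downward; lengths in m; the calibration is good to about 2 mm. The wrist camera is an equidistant fisheye: a pixel r from the principal point sees the ray r / f radians off the axis. A picture is of the moment at which its call begins: read the wrist's pose just before it. calibration takes no time and is no camera call.
- r.close_job(): hands the job in, once; it reports no verdict.
The state is a dict: "time": time; "joint_positions": joint angles; "joint_vel": joint speeds; "joint_torque": joint torques, N m; "ee_pos": TCP position; "eef_rot": TCP orientation; "ft_force": force on the tool from outside, world axes, zero at the start; "torque": the same for the moment, N m; "width": finger opening in m.
Only numpy, scipy, OpenCV 4.12 (cv2) and the standard library are available. Lean on these libraries where they do the work, as an engineer would, in place of code of your own. Each camera call takes 0.05 s, during which the arm holds its last target. There are 200 camera calls.

### The job

Report the flawed casting: hold your fingertips about two fingers' width above the pink wax mark on the rim of the blue dish, without touching it, and keep still there for two seconds; then point in the same way for two seconds at the middle of the blue sample tile, the mix it must be patched with. Finally push the red-balled hold lever away from the robot, over to its stop, and draw back clear. Leave the dishes, tiles, pencil, mallet and jar untouched.

Things in the scene. Friction and masses are not known exactly. Their poses are not given: they have to be found in the camera images.
- pink_mark (a point): bright pink wax-pencil mark on the rim of the blue dish: a 25 mm stroke along the 12 mm wide top of the rim, continued 20 mm down the outside; this point is the middle of the stroke on top of the rim, 50 mm above the bench; z up
- blue_dish: dark blue cast concrete dish, round and open, 120 mm outside diameter, 50 mm high, walls 14 mm thick, standing loose on the bench; origin at the centre of its underside; the pink mark lies 53 mm from its axis along its own +x
- grey_dish: mid-grey cast concrete dish, round and open, 120 mm outside diameter, 50 mm high, walls 14 mm thick, standing loose on the bench; origin at the centre of its underside; no mark
- terracotta_dish: terracotta-brown cast concrete dish, round and open, 120 mm outside diameter, 50 mm high, walls 14 mm thick, standing loose on the bench; origin at the centre of its underside; no mark
- blue_tile_top (a point): dark blue cast sample tile, 60 x 60 x 12 mm, lying loose on the sample board; this point is the centre of its top face, z up
- grey_tile_top (a point): mid-grey cast sample tile, 60 x 60 x 12 mm, lying loose on the sample board; this point is the centre of its top face, z up
- terracotta_tile_top (a point): terracotta-brown cast sample tile, 60 x 60 x 12 mm, lying loose on the sample board; this point is the centre of its top face, z up
- ochre_tile_top (a point): ochre-yellow cast sample tile, 60 x 60 x 12 mm, lying loose on the sample board; this point is the centre of its top face, z up
- sample_board: fixed plywood board under the four tiles, 85 mm (its x) x 310 mm (its y) x 12 mm; the tiles lie in one row along its y, 72 mm apart; origin at the centre of its underside
- hold_lever_base: fixed grey box of the hold lever, 70 mm (its x) x 50 mm (its y) x 25 mm, with a 35 mm high amber lamp beside it on its -y side; origin at the centre of its underside, its +x the direction in which the lever is to be pushed (roughly away from the robot)
- hold_lever_tip (a point): centre of the red ball (26 mm diameter) at the top of the lever, a 10 mm steel rod; the ball's centre moves on an 80 mm radius about a level pivot that lies 22 mm above the bench over the origin of the box
- hold_lever (a joint): angle of the hold lever, rad: 0 leans 0.5 rad from upright towards the robot (-x of its box), 1.0 is its stop, leaning 0.5 rad the other way; held by light friction (about 1 N at the ball moves it), it stays where it is left
- wax_pencil: loose pink wax pencil, 12 mm diameter, about 130 mm long, lying on the bench along its x; origin at the middle of its underside; a bystander
- mallet: loose mallet, 260 mm long, wooden handle and black rubber head, lying on the bench along its x (head at +x); origin midway along it on its underside; a bystander
- pigment_jar: loose ochre pigment jar with white cap, 70 mm diameter, 90 mm high, standing on the bench; origin at the centre of its underside; a bystander

How it is judged:
By the outcome, as a careful person would: the job done as asked, in the order asked, and still so for the second after the job is handed in, with the robot touching nothing.
It also fails if it takes over 54 s, if anything falls off the work surface, if the arm or the gripper's body presses on something with over 40 N, if the wrist force passes 120 N, or if a joint passes its speed limit or range.

## Working session

There is one attempt and no reset: what is moved stays moved. The work goes in short steps, Python scripts to look and compute and a shell command to move; the robot and the scene stay as the last step left them, time stands still between calls to the robot, and variables do not carry over. Pictures are saved under pics/ and viewed, about 8 in all and at most 12, crops included, and the job is handed in when it is done.

```bash
mkdir -p pics
python3 - <<'E'
from bench import r, eyes
import cv2
s=r.read_state();print(s['time'],s['ee_pos'],s['eef_rot'],s['width'])
for n in("scene","side"):
    cv2.imwrite(f"pics/{n}0.png",cv2.resize(eyes.camera(n),(800,600),interpolation=cv2.INTER_CUBIC));print(eyes.calibration(n))
E
```

```text
0.0 [0.1459218  0.60733872 0.23274821] [ 1.17601017e-01  9.93060658e-01 -7.27024378e-04 -4.28806498e-05] 0.08722621170175053
{'fx': 445.99433403178887, 'fy': 445.99433403178887, 'cx': 285.38019383964513, 'cy': 215.3859223279141, 'R': array([[-0.06210103,  0.99803251,  0.00863514],
       [ 0.81598138,  0.05575149, -0.57538349],
       [-0.57473285, -0.02868579, -0.81783817]]), 't': array([ 0.00353243, -0.43423029,  1.69773921])}
{'fx': 384.2173873336597, 'fy': 384.2173873336597, 'cx': 281.8348120892316, 'cy': 212.51175713579997, 'R': array([[-0.9750081 , -0.22137626, -0.01875536],
       [-0.09279908,  0.48250474, -0.87096355],
       [ 0.2018602 , -0.84745603, -0.49098954]]), 't': array([0.59498362, 0.09785125, 1.03314469])}
```

View pics/scene0.png

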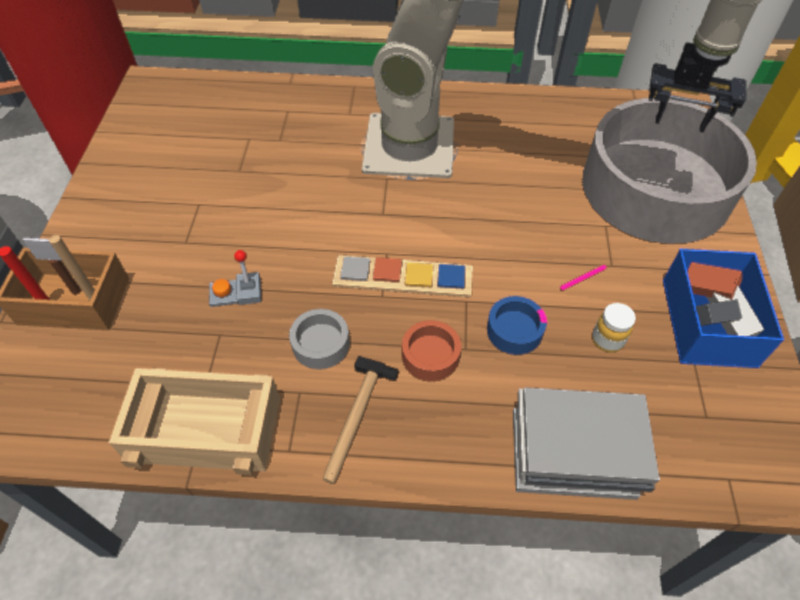

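View pics/side0.png

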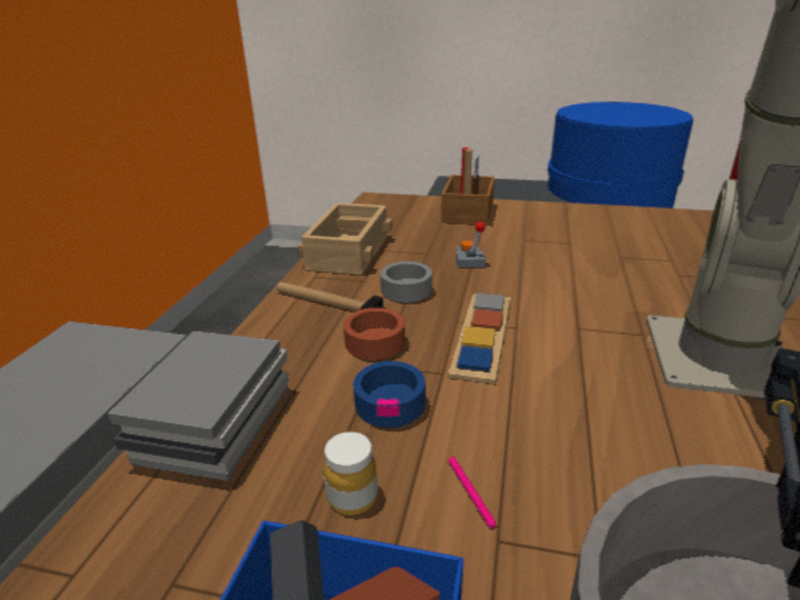

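The scene view shows the pink mark at about (542,317), the blue tile at (452,276) and the lever ball at (240,256). In the side view they are at (388,405), (476,357) and (480,227). Next I'll enlarge these areas.

Run:
```python
from bench import r, eyes
import cv2, numpy as np
C={"scene":[(365,224),(316,193),(168,190)],"side":[(272,276),(333,248),(334,170)]}
rows=[]
for n in C:
    im=eyes.camera(n); cv2.imwrite(f"pics/raw_{n}.png",im)
    t=[]
    for u,v in C[n]:
        c=cv2.resize(im[v-26:v+26,u-26:u+26],(260,260),interpolation=cv2.INTER_NEAREST)
        for k in range(0,260,50): cv2.putText(c,str(u-26+k//5),(k,10),0,.33,(255,255,255),1);cv2.putText(c,str(v-26+k//5),(0,k+10),0,.33,(255,255,0),1); c[:,k]=c[:,k]//2+60; c[k]=c[k]//2+60
        t.append(c)
    rows.append(np.hstack(t))
cv2.imwrite("pics/m1.png",np.vstack(rows))
```

```text
(no output)
```

View pics/m1.png

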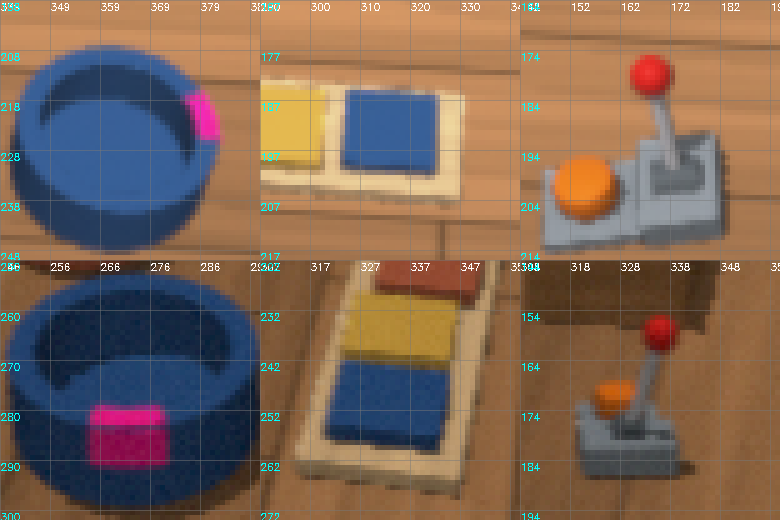

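```bash
cat > h.py <<'E'
from bench import r, eyes
import numpy as np
from scipy.optimize import least_squares
K={n:eyes.calibration(n) for n in("scene","side")}
def proj(n,X):
    c=K[n];p=c['R']@X+c['t'];return np.array([c['fx']*p[0]/p[2]+c['cx'],c['fy']*p[1]/p[2]+c['cy']])
def plane(n,u,v,z):
    c=K[n];d=c['R'].T@np.array([(u-c['cx'])/c['fx'],(v-c['cy'])/c['fy'],1]);o=-c['R'].T@c['t'];return o+d*(z-o[2])/d[2]
def tri(a,b):
    s=least_squares(lambda X:np.r_[proj('scene',X)-a,proj('side',X)-b],[.6,0,.05]);return s.x,s.fun
E
python3 - <<'E'
from h import *
np.set_printoptions(precision=4,suppress=True)
for n,a,b,z in(("mark",(378.6,220.8),(270.9,280.5),.05),("tile",(315.5,192.2),(332.3,249.5),.024),("ball",(167.9,178.7),(335.5,158.1),.092)):
    print(n,plane('scene',*a,z),plane('side',*b,z),*tri(np.array(a),np.array(b)))
for c in((637,140),(715,132),(722,208),(641,215)): print(plane('scene',(c[0]-520)/5+141.5,c[1]/5+163.5,.025))
for c in((577,405),(668,450),(580,455),(655,410)): print('side',plane('side',(c[0]-520)/5+307.5,(c[1]-260)/5+143.5,.025))
# dish centre from ellipse of rim: scene outer left/right/top
im=__import__('cv2').imread('pics/raw_scene.png')
for c in((45,80),(108,45),(215,130),(12,150)): print('rim',plane('scene',c[0]/5+338.5,c[1]/5+197.5,.05))
E
```

```text
mark [0.566  0.3083 0.05  ] [0.5638 0.3109 0.05  ] [0.5645 0.3086 0.048 ] [-0.0256 -0.0443 -0.0324  0.0211]
tile [0.4507 0.1201 0.024 ] [0.4458 0.1266 0.024 ] [0.4465 0.1201 0.0193] [-0.0496 -0.1186 -0.0833  0.0658]
ball [ 0.4832 -0.3317  0.092 ] [ 0.4896 -0.3481  0.092 ] [ 0.4883 -0.3293  0.099 ] [-0.035  -0.1235 -0.109   0.1025]
[ 0.4815 -0.3556  0.025 ]
[ 0.4717 -0.3078  0.025 ]
[ 0.5307 -0.2917  0.025 ]
[ 0.5394 -0.3404  0.025 ]
side [ 0.5497 -0.3625  0.025 ]
side [ 0.4751 -0.2949  0.025 ]
side [ 0.5353 -0.2752  0.025 ]
side [ 0.4915 -0.3637  0.025 ]
rim [0.5457 0.2166 0.05  ]
rim [0.517  0.2552 0.05  ]
rim [0.5752 0.3163 0.05  ]
rim [0.5975 0.1963 0.05  ]
```

```bash
python3 -m inch '{"translation":[[0,0,0.4],[0,0,0.8],[0.3,0,0.8],[0.6,-0.3,0.8],[1,-0.6,0.8],[1,-0.6,0.8]],"rot":[[0,0,0],[0,0,0],[0,0,0],[0,0,0],[0,0,0],[0,0,0]],"jaw":[0,0,0,0,0,0]}' 10
python3 -m inch '{"translation":[[0.4,-0.35,0],[0.8,-0.7,0],[1,-1,0],[1,-1,0]],"rot":[[0,0,0],[0,0,0],[0,0,0],[0,0,0]],"jaw":[0,0,0,0]}'
```

```text
time: 0.8
ee_pos: [0.2534, 0.5432, 0.3136]
eef_rot: [0.123, 0.992, -0.001, 0.002]
ft_force: [0.4, 0.6, 1.0]
width: 0.0474
time: 1.2
ee_pos: [0.3594, 0.4372, 0.3141]
eef_rot: [0.128, 0.992, -0.001, 0.003]
ft_force: [-1.2, 0.2, 0.3]
width: 0.0148
```

```bash
python3 -m inch '{"translation":[[0.4,-0.3,0],[0.8,-0.6,-0.2],[1,-0.8,-0.3],[1,-0.8,-0.4],[1,-0.8,-0.4]],"rot":[[0,0,0],[0,0,0],[0,0,0],[0,0,0],[0,0,0]],"jaw":[0,0,0,0,0]}'
python3 -m inch '{"translation":[[0.4,-0.2,0],[0.8,-0.4,-0.1],[1,-0.47,-0.3],[1,-0.47,-0.6],[1,-0.47,-0.8],[1,-0.47,-0.8],[1,-0.47,-0.8]],"rot":[[0,0,0],[0,0,0],[0,0,0],[0,0,0],[0,0,0],[0,0,0],[0,0,0]],"jaw":[0,0,0,0,0,0,0]}'
python3 - <<'E'
from h import *
import cv2
s=r.read_state();print(s['ee_pos'],np.array([.565,.3095,.096])-s['ee_pos'])
w=eyes.camera('wrist');d=eyes.camera('side')
cv2.imwrite('pics/w1.png',np.hstack([cv2.resize(d[200:350,180:360],(480,400)),cv2.resize(eyes.camera('scene')[120:260,300:412],(320,400))]))
E
```

```text
time: 1.7
ee_pos: [0.4592, 0.3565, 0.2725]
eef_rot: [0.129, 0.992, -0.002, 0.002]
ft_force: [-1.1, 0.4, -0.4]
width: 0.0003
time: 2.4
ee_pos: [0.5586, 0.311, 0.1936]
eef_rot: [0.128, 0.992, -0.002, 0.002]
ft_force: [-0.3, 0.9, 0.6]
width: 0.0002
[0.55864645 0.31097466 0.19359273] [ 0.00635355 -0.00147466 -0.09759273]
```

View pics/w1.png

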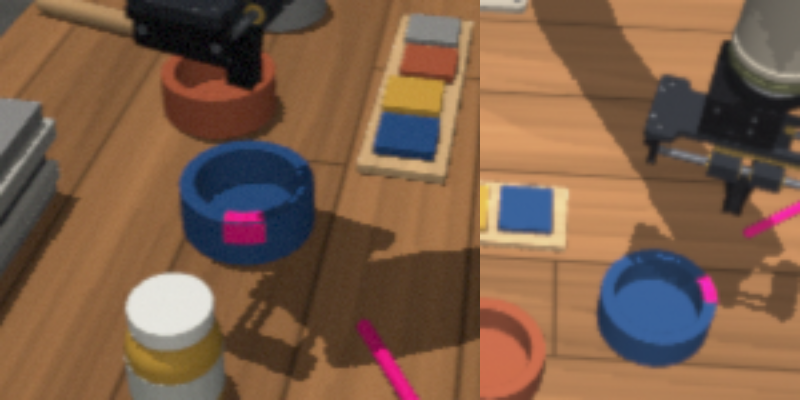

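The closed fingers are above the dish, clear of the jar and pencil. I'll go down and hold.

```bash
python3 -m inch '{"translation":[[0.06,-0.015,-0.3],[0.06,-0.015,-0.6],[0.06,-0.015,-0.8],[0.06,-0.015,-0.9],[0.06,-0.015,-0.97],[0.06,-0.015,-0.97],[0.06,-0.015,-0.97]],"rot":[[0,0,0],[0,0,0],[0,0,0],[0,0,0],[0,0,0],[0,0,0],[0,0,0]],"jaw":[0,0,0,0,0,0,0]}'
python3 - <<'E'
from h import *
import cv2
s=r.read_state();print(s['ee_pos'],s['joint_vel'])
tip=s['ee_pos']+np.array([0,0,-.011])
a=eyes.camera('side');b=eyes.camera('scene')
print(proj('side',tip),proj('scene',tip))
for n,im in(('side',a),('scene',b)):
    for P,c in((tip,(0,255,255)),(np.array([.565,.3095,.05]),(0,255,0))):
        x=proj(n,P);cv2.circle(im,(int(round(x[0])),int(round(x[1]))),1,c,-1)
cv2.imwrite('pics/p2.png',np.hstack([cv2.resize(a[230:310,232:312],(400,400)),cv2.resize(b[170:250,330:410],(400,400))]))
E
```

```text
time: 3.25
ee_pos: [0.5661, 0.3093, 0.0987]
eef_rot: [0.129, 0.992, -0.001, 0.004]
ft_force: [0.0, 0.8, 0.9]
width: 0.0004
[0.56608988 0.30934667 0.09870677] [ 0.00058642 -0.00366527  0.00094743 -0.00117295 -0.00122996 -0.00083649
 -0.00178559]
[269.47811305 266.43137912] [381.31706587 213.47667141]
```

View pics/p2.png

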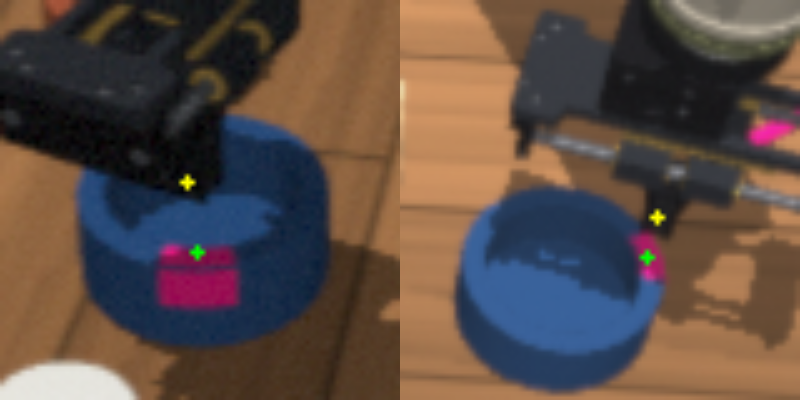

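The tip (yellow) sits about 38 mm above the mark (green) in both views. I'll hold here.

```bash
python3 -m inch '{"translation":[[0,0,-0.02],[0,0,-0.02],[0,0,-0.02],[0,0,-0.02],[0,0,-0.02],[0,0,-0.02],[0,0,-0.02],[0,0,-0.02],[0,0,-0.02],[0,0,-0.02],[0,0,-0.02],[0,0,-0.02],[0,0,-0.02],[0,0,-0.02],[0,0,-0.02],[0,0,-0.02],[0,0,-0.02],[0,0,-0.02],[0,0,-0.02],[0,0,-0.02]],"rot":[[0,0,0],[0,0,0],[0,0,0],[0,0,0],[0,0,0],[0,0,0],[0,0,0],[0,0,0],[0,0,0],[0,0,0],[0,0,0],[0,0,0],[0,0,0],[0,0,0],[0,0,0],[0,0,0],[0,0,0],[0,0,0],[0,0,0],[0,0,0]],"jaw":[0,0,0,0,0,0,0,0,0,0,0,0,0,0,0,0,0,0,0,0]}'
python3 -m inch '{"translation":[[0,0,0],[0,0,0],[0,0,0],[0,0,0],[0,0,0],[0,0,0],[0,0,0],[0,0,0],[0,0,0],[0,0,0]],"rot":[[0,0,0],[0,0,0],[0,0,0],[0,0,0],[0,0,0],[0,0,0],[0,0,0],[0,0,0],[0,0,0],[0,0,0]],"jaw":[0,0,0,0,0,0,0,0,0,0]}'
python3 -m inch '{"translation":[[0,0,0.3],[0,0,0.6],[-0.3,-0.3,0.7],[-0.6,-0.6,0.7],[-1,-1,0.7],[-1,-1,0.7],[-1,-1,0.7]],"rot":[[0,0,0],[0,0,0],[0,0,0],[0,0,0],[0,0,0],[0,0,0],[0,0,0]],"jaw":[0,0,0,0,0,0,0]}'
```

```text
time: 5.35
ee_pos: [0.5661, 0.3093, 0.0967]
eef_rot: [0.129, 0.992, -0.001, 0.004]
ft_force: [0.6, -0.4, 0.5]
width: 0.0005
time: 6.35
ee_pos: [0.5661, 0.3094, 0.0967]
eef_rot: [0.129, 0.992, -0.001, 0.004]
ft_force: [-0.8, 0.1, 0.7]
width: 0.0007
time: 7.05
ee_pos: [0.4657, 0.2086, 0.1673]
eef_rot: [0.129, 0.992, -0.0, 0.004]
ft_force: [-0.0, 0.3, 0.3]
width: 0.0004
```

```bash
python3 -m inch '{"translation":[[-0.17,-0.4,0],[-0.17,-0.8,0],[-0.17,-0.86,-0.1],[-0.17,-0.86,-0.4],[-0.17,-0.86,-0.7],[-0.17,-0.86,-0.85],[-0.17,-0.86,-0.95],[-0.17,-0.86,-0.95],[-0.17,-0.86,-0.95]],"rot":[[0,0,0],[0,0,0],[0,0,0],[0,0,0],[0,0,0],[0,0,0],[0,0,0],[0,0,0],[0,0,0]],"jaw":[0,0,0,0,0,0,0,0,0]}'
python3 - <<'E'
from h import *
import cv2
s=r.read_state();print(s['ee_pos'])
tip=s['ee_pos']+np.array([0,0,-.011])
a=eyes.camera('side');b=eyes.camera('scene')
for n,im in(('side',a),('scene',b)):
    for P,c in((tip,(0,255,255)),(np.array([.449,.122,.024]),(0,255,0))):
        x=proj(n,P);cv2.circle(im,(int(round(x[0])),int(round(x[1]))),1,c,-1)
cv2.imwrite('pics/p3.png',np.hstack([cv2.resize(a[205:285,292:372],(400,400)),cv2.resize(b[150:230,276:356],(400,400))]))
E
```

```text
time: 7.95
ee_pos: [0.4495, 0.1231, 0.0728]
eef_rot: [0.129, 0.992, -0.0, 0.004]
ft_force: [-0.7, -0.2, 0.3]
width: 0.0005
[0.44947719 0.12314082 0.07280904]
```

View pics/p3.png

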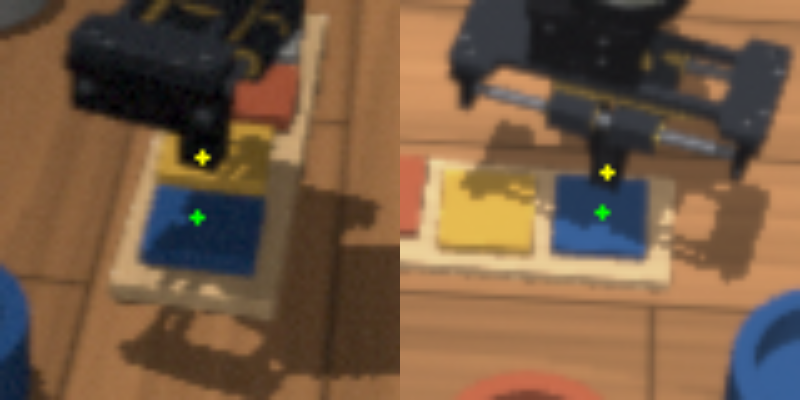

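Tip is centred over the blue tile, about 38 mm above it. I'll hold, then lift and travel toward the lever, turning +28°.

```bash
python3 -m inch '{"translation":[[0,0,0],[0,0,0],[0,0,0],[0,0,0],[0,0,0],[0,0,0],[0,0,0],[0,0,0],[0,0,0],[0,0,0],[0,0,0],[0,0,0],[0,0,0],[0,0,0],[0,0,0],[0,0,0],[0,0,0],[0,0,0],[0,0,0],[0,0,0]],"rot":[[0,0,0],[0,0,0],[0,0,0],[0,0,0],[0,0,0],[0,0,0],[0,0,0],[0,0,0],[0,0,0],[0,0,0],[0,0,0],[0,0,0],[0,0,0],[0,0,0],[0,0,0],[0,0,0],[0,0,0],[0,0,0],[0,0,0],[0,0,0]],"jaw":[0,0,0,0,0,0,0,0,0,0,0,0,0,0,0,0,0,0,0,0]}'
python3 -m inch '{"translation":[[0,0,0],[0,0,0],[0,0,0],[0,0,0],[0,0,0],[0,0,0],[0,0,0],[0,0,0]],"rot":[[0,0,0],[0,0,0],[0,0,0],[0,0,0],[0,0,0],[0,0,0],[0,0,0],[0,0,0]],"jaw":[0,0,0,0,0,0,0,0]}'
python3 -m inch '{"translation":[[0,0,0.3],[0,0,0.6],[0,-0.3,1],[0,-0.6,1],[0,-1,1],[0,-1,1],[0,-1,1]],"rot":[[0,0,0],[0,0,0],[0,0,0.1],[0,0,0.2],[0,0,0.3],[0,0,0.4],[0,0,0.47]],"jaw":[0,0,0,0,0,0,0]}'
python3 -m inch '{"translation":[[0,-0.4,0],[0,-0.8,0],[0,-1,0],[0,-1,0]],"rot":[[0,0,0],[0,0,0],[0,0,0],[0,0,0]],"jaw":[0,0,0,0]}'
python3 -m inch '{"translation":[[0,-0.4,0],[0,-0.8,0],[0,-1,0],[0,-1,0]],"rot":[[0,0,0],[0,0,0],[0,0,0],[0,0,0]],"jaw":[0,0,0,0]}'
python3 - <<'E'
from h import *
import cv2
from scipy.spatial.transform import Rotation as Q
s=r.read_state();print(s['ee_pos'],Q.from_quat(s['eef_rot']).as_matrix())
k=eyes.calibration('wrist');print(k)
cv2.imwrite('pics/w2.png',eyes.camera('wrist'))
E
```

```text
time: 10.05
ee_pos: [0.4495, 0.1231, 0.0732]
eef_rot: [0.129, 0.992, 0.0, 0.005]
ft_force: [0.5, -0.4, -0.5]
width: 0.0004
time: 10.85
ee_pos: [0.4495, 0.1231, 0.0732]
eef_rot: [0.129, 0.992, 0.0, 0.005]
ft_force: [0.1, -0.3, -0.2]
width: 0.0003
time: 11.55
ee_pos: [0.4495, 0.0219, 0.1734]
eef_rot: [-0.117, 0.993, 0.002, 0.005]
ft_force: [-0.1, 1.4, -0.5]
width: 0.0005
time: 11.95
ee_pos: [0.4493, -0.0811, 0.1735]
eef_rot: [-0.115, 0.993, 0.001, 0.005]
ft_force: [-0.6, 0.4, -0.7]
width: 0.0006
time: 12.35
ee_pos: [0.449, -0.1831, 0.1736]
eef_rot: [-0.113, 0.994, 0.001, 0.005]
ft_force: [-0.5, -0.6, -0.4]
width: 0.0006
[ 0.44900553 -0.18306942  0.17357792] [[-9.74445641e-01 -2.24414839e-01  9.67844031e-03]
 [-2.24395822e-01  9.74493398e-01  3.02196117e-03]
 [-1.01097491e-02  7.72935322e-04 -9.99948596e-01]]
{'fx': 325.19226210127806, 'fy': 325.19226210127806, 'cx': 282.0371474402561, 'cy': 210.0617836617176, 'hand_eye': array([[-8.25161518e-04, -9.67150438e-01, -2.54203362e-01,
         6.86960594e-02],
       [ 9.99999541e-01, -9.22032396e-04,  2.61927679e-04,
         8.68659172e-05],
       [-4.87707204e-04, -2.54203029e-01,  9.67150755e-01,
        -1.52069273e-01],
       [ 0.00000000e+00,  0.00000000e+00,  0.00000000e+00,
         1.00000000e+00]])}
```

View pics/w2.png

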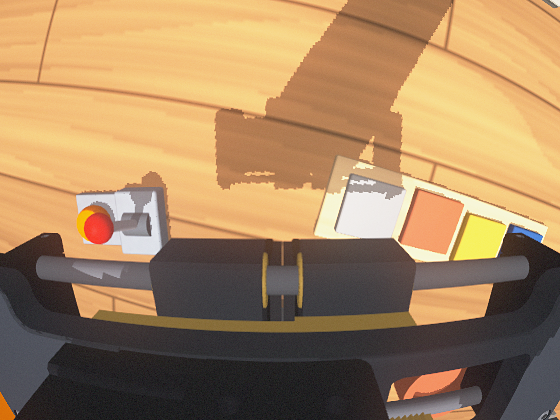

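Wrist view: the ball is at (98,224) and the box corners are at about (116,190), (165,187), (167,250) and (124,253). I'll fix their positions from these.

Run:
```python
from h import *
from scipy.spatial.transform import Rotation as Q
s=r.read_state();k=eyes.calibration('wrist');T=np.eye(4);T[:3,:3]=Q.from_quat(s['eef_rot']).as_matrix();T[:3,3]=s['ee_pos'];T=T@k['hand_eye']
def w(u,v,z):
    d=np.array([u-k['cx'],v-k['cy']])/k['fx'];t=np.hypot(*d);d=T[:3,:3]@np.r_[d/t*np.sin(t),np.cos(t)];o=T[:3,3];return o+d*(z-o[2])/d[2]
for z in(.09,.095,.1):print(z,w(98,224,z))
for c in((116,190),(165,187),(167,250),(124,253)):print(w(*c,.025))
```

```text
0.09 [ 0.49050793 -0.33199385  0.09      ]
0.095 [ 0.4881733  -0.32912256  0.095     ]
0.1 [ 0.48583867 -0.32625128  0.1       ]
[ 0.47819041 -0.34946353  0.025     ]
[ 0.46357452 -0.29514317  0.025     ]
[ 0.52937863 -0.28480796  0.025     ]
[ 0.54640051 -0.33458272  0.025     ]
```

```bash
python3 -m inch '{"translation":[[-0.1,-0.4,0],[-0.15,-0.8,0],[-0.15,-1,0],[-0.15,-1,0],[-0.15,-1,0]],"rot":[[0,0,0],[0,0,0],[0,0,0],[0,0,0],[0,0,0]],"jaw":[0,0,0,0,0]}'
python3 -m inch '{"translation":[[0,-0.3,0],[0,-0.58,0],[0,-0.58,-0.3],[0,-0.58,-0.6],[0,-0.58,-0.83],[0,-0.58,-0.83],[0,-0.58,-0.83]],"rot":[[0,0,0],[0,0,0],[0,0,0],[0,0,0],[0,0,0],[0,0,0],[0,0,0]],"jaw":[0,0,0,0,0,0,0]}'
python3 - <<'E'
from h import *
import cv2
print(r.read_state()['ee_pos'])
a=eyes.camera('side');b=eyes.camera('scene')
cv2.imwrite('pics/p4.png',np.hstack([cv2.resize(a[130:210,294:374],(400,400)),cv2.resize(b[145:225,126:206],(400,400))]))
E
```

```text
time: 12.9
ee_pos: [0.4348, -0.2794, 0.173]
eef_rot: [-0.115, 0.993, 0.002, 0.005]
ft_force: [0.1, 0.4, 0.5]
width: 0.0006
time: 13.6
ee_pos: [0.4355, -0.336, 0.0905]
eef_rot: [-0.115, 0.993, 0.002, 0.005]
ft_force: [-0.6, -0.3, 0.7]
width: 0.0006
[ 0.43554818 -0.33604227  0.09054778]
```

View pics/p4.png

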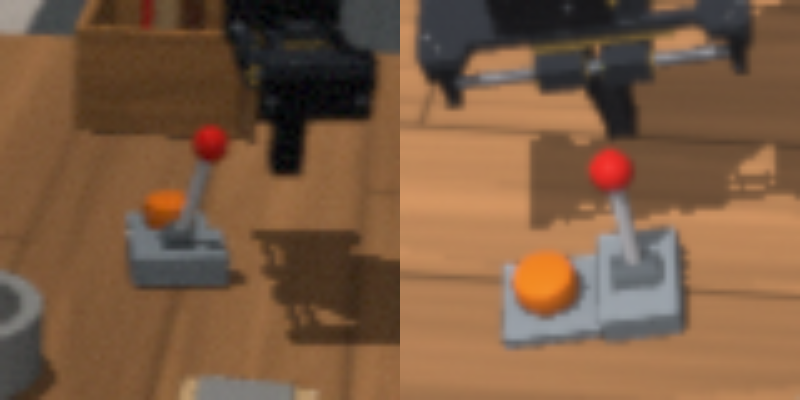

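The finger is about 8 mm too far to +y of the push line. I'll correct that and push along the box's +x.

```bash
python3 -m inch '{"translation":[[0,-0.09,0],[0.1,-0.08,0],[0.2,-0.05,0],[0.28,-0.03,0],[0.36,-0.01,0],[0.44,0.01,0],[0.52,0.03,0],[0.6,0.05,0],[0.67,0.07,0],[0.74,0.09,0],[0.8,0.1,0],[0.8,0.1,0]],"rot":[[0,0,0],[0,0,0],[0,0,0],[0,0,0],[0,0,0],[0,0,0],[0,0,0],[0,0,0],[0,0,0],[0,0,0],[0,0,0],[0,0,0]],"jaw":[0,0,0,0,0,0,0,0,0,0,0,0]}'
python3 - <<'E'
from h import *
import cv2
print(r.read_state()['ee_pos'])
a=eyes.camera('side');b=eyes.camera('scene')
cv2.imwrite('pics/p5.png',np.hstack([cv2.resize(a[130:210,294:374],(400,400)),cv2.resize(b[145:225,126:206],(400,400))]))
E
```

```text
time: 14.9
ee_pos: [0.5169, -0.3265, 0.0913]
eef_rot: [-0.116, 0.993, 0.001, 0.006]
ft_force: [-0.2, 0.2, 0.3]
width: 0.0007
[ 0.51688435 -0.32653131  0.09134397]
```

View pics/p5.png

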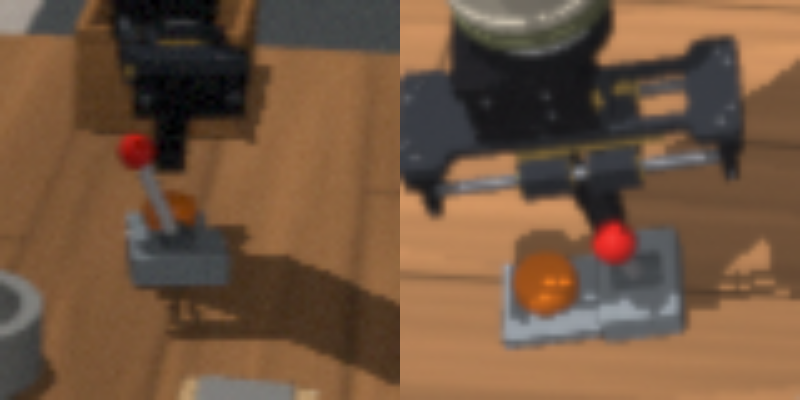

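The lever is past upright and the ball is still centred on the finger. I'll push on gently until the stop shows in the force.

```bash
python3 -m inch '{"translation":[[0.03,0.01,0],[0.06,0.015,0],[0.06,0.015,0]],"rot":[[0,0,0],[0,0,0],[0,0,0]],"jaw":[0,0,0]}'
python3 -m inch '{"translation":[[0.02,0.005,0],[0.04,0.01,0],[0.04,0.01,0]],"rot":[[0,0,0],[0,0,0],[0,0,0]],"jaw":[0,0,0]}'
```

```text
time: 15.3
ee_pos: [0.5223, -0.3255, 0.0915]
eef_rot: [-0.115, 0.993, 0.001, 0.006]
ft_force: [-0.3, 1.1, -0.3]
width: 0.0005
time: 15.6
ee_pos: [0.524, -0.3253, 0.0912]
eef_rot: [-0.115, 0.993, 0.002, 0.004]
ft_force: [-10.5, -1.0, 4.6]
width: 0.0003
```

Force rose to 10.5 N, so the lever is at its stop. Drawing back.

```bash
python3 -m inch '{"translation":[[0.02,0.005,0],[-0.2,-0.05,0],[-0.5,-0.12,0],[-0.9,-0.2,0],[-0.9,-0.2,0.3],[-0.9,-0.2,0.7],[-0.9,-0.2,0.9],[-0.9,-0.2,0.9],[-0.9,-0.2,0.9],[-0.9,-0.2,0.9]],"rot":[[0,0,0],[0,0,0],[0,0,0],[0,0,0],[0,0,0],[0,0,0],[0,0,0],[0,0,0],[0,0,0],[0,0,0]],"jaw":[0,0,0,0,0,0,0,0,0,0]}'
python3 - <<'E'
from h import *
import cv2
a=eyes.camera('side');b=eyes.camera('scene')
cv2.imwrite('pics/p6.png',np.vstack([np.hstack([cv2.resize(a[130:210,294:374],(400,400)),cv2.resize(b[145:225,126:206],(400,400))]),np.hstack([cv2.resize(a,(267,200)),cv2.resize(b,(533,400))[120:320]])]))
E
```

```text
time: 16.6
ee_pos: [0.4337, -0.3448, 0.1801]
eef_rot: [-0.115, 0.993, 0.002, 0.003]
ft_force: [-0.1, -0.1, -0.4]
width: 0.0004
```

View pics/p6.png

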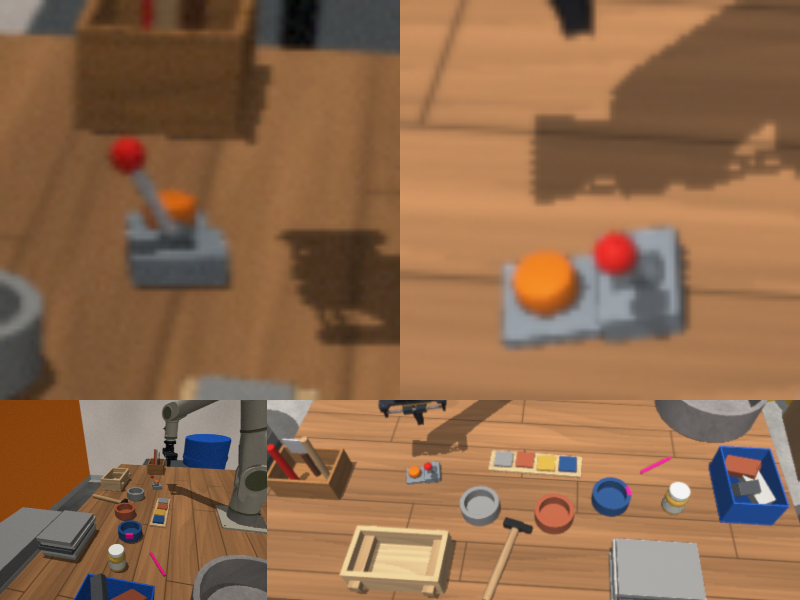

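Run:
```python
from h import *
print(tri(np.array([168.5,195.3]),np.array([318.9,160.5])), plane('scene',168.5,195.3,.092))
r.close_job()
```

```text
(array([ 0.545221  , -0.31674364,  0.09116613]), array([-0.00590809, -0.01885266, -0.01754067,  0.01583749])) [ 0.54591428 -0.31640395  0.092     ]
the job is handed in; nothing more can be done
```

I did all three parts in the order asked and handed the job in at about 17 s of the 54 s allowed; closing gives no verdict.

- **Pink mark:** I held the closed fingertips about 36 mm above it for 3 s, with the measured position steady to 0.1 mm.
- **Blue tile:** I held the same way, about 38 mm above its middle, for 2.8 s. My position for the tile's middle could be up to about 5 mm off in y, because the two cameras disagreed by that much.
- **Hold lever:** I pushed it away from the robot until the force rose to about 10.5 N, which I took as the stop. I then drew back about 9 cm and up 9 cm. The ball ended at (0.545, -0.317, 0.091), where it should be at the stop to within a few millimetres.

In the last pictures the robot is clear and the dishes, tiles, pencil, mallet and jar look unmoved. The wrist force stayed near zero at every reading except at the lever stop. None of my checks failed.

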